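# Rebuild the spring pack of a can-shaker clamp and slide it under the clamp bar

### The job

The can shaker's clamp shoe stands drawn out on the bench with one conical spring washer on its upright arbor: build this up to a pack of three, each washer facing the opposite way to the one beneath it, using washers from the white board that already lie the right way up, and leave the fourth washer where it lies. Then push the shoe along its channel under the fixed clamp bar until its nose is up against the stop, and leave the other things on the bench as they are.

Things in the scene. Friction and masses are not known exactly. Their poses are not given: they have to be found in the camera images.
- ring_a (a point): dark steel conical spring washer: rim 56 mm across, bore 24 mm, 10.5 mm high; its outer rim is an upright band 5.5 mm high. Point: its centre, half-way up. z points out of its small end: z up = small end up (dome, rim band lowest), z down = hollow side up (dish, rim band highest). 80 g. a to d are alike and swap places: one starts on the arbor, three on the board; a, b start small end up
- ring_b (a point): dark steel conical spring washer: rim 56 mm across, bore 24 mm, 10.5 mm high; its outer rim is an upright band 5.5 mm high. Point: its centre, half-way up. z points out of its small end: z up = small end up (dome, rim band lowest), z down = hollow side up (dish, rim band highest). 80 g. a to d are alike and swap places: one starts on the arbor, three on the board; a, b start small end up
- ring_c (a point): dark steel conical spring washer: rim 56 mm across, bore 24 mm, 10.5 mm high; its outer rim is an upright band 5.5 mm high. Point: its centre, half-way up. z points out of its small end: z up = small end up (dome, rim band lowest), z down = hollow side up (dish, rim band highest). 80 g. a to d are alike and swap places: one starts on the arbor, three on the board; c, d start hollow side up
- ring_d (a point): dark steel conical spring washer: rim 56 mm across, bore 24 mm, 10.5 mm high; its outer rim is an upright band 5.5 mm high. Point: its centre, half-way up. z points out of its small end: z up = small end up (dome, rim band lowest), z down = hollow side up (dish, rim band highest). 80 g. a to d are alike and swap places: one starts on the arbor, three on the board; c, d start hollow side up
- seat (a point): loose steel shoe: centre of its round seat (54 mm across), at the arbor's foot, 20 mm above the bench. z up along the arbor, x along the shoe towards its nose, the way it is pushed in. The plate's top is 6 mm below the seat; nose 55 mm ahead of this point, tail 115 mm behind; 62 mm wide, 0.75 kg. It slides with friction in a channel with 1 mm play either side, rails no higher than the plate.
- arbor_tip (a point): top of the arbor, an upright pin on the shoe 21 mm thick, 36 mm above the seat, its top 8 mm tapered to 11 mm. A pack of three alternating washers reaches 31.5 mm above the seat, each adding 10.5 mm.
- place_1 (a point): on the arbor's axis, 5.25 mm above the seat: where the centre of the pack's first (lowest) washer belongs
- place_2 (a point): on the arbor's axis, 15.75 mm above the seat: where the centre of the pack's second washer belongs
- place_3 (a point): on the arbor's axis, 26.25 mm above the seat: where the centre of the pack's third washer belongs
- tail (a point): middle of the outer face of the shoe's tail, an upright lug 50 mm wide, 8 mm thick, from 6 to 42 mm above the bench (this point at 28 mm); x as for the seat. Pushing here towards +x slides the shoe in; behind it is only bench or the flat base plate (6 mm high).
- under_bar (a point): fixed clamp bridge: middle of the underside of its bar, 60 mm above the bench (4 mm over the arbor's tip). x points the way the shoe goes in. The shoe is home, nose on the stop, when the seat is straight below this point. Bar 36 mm along x, 124 mm across, 22 mm thick, on two cheeks 76 mm apart; a screw head on it reaches 107 mm above the bench.
- board: white plastic board fixed to the bench, 300 x 320 x 20 mm, origin at the centre of its underside, on which the washers lie
- cup: open clear plastic mixing cup, 94 mm across, 105 mm high, origin on the underside
- tin: closed half-litre paint tin, 86 mm across, 105 mm high, origin on the underside
- grease: small closed grease jar, 42 mm across, 40 mm high, on the board, origin on the underside
- nut: hexagon nut, 28 mm across, 13 mm high, on the board, origin on the underside
- spanner: steel spanner 170 mm long lying on the board, origin on the underside
- brush: brush 180 mm long lying on the bench, origin on the underside
- spatula: spatula 250 mm long lying on the bench, origin on the underside
Not all that is in view belongs to the job. What is shaped like the part that bears ring_d but yellow is not meant. What is shaped like the part that bears seat but red is not meant.

How it is judged:
By the outcome, as a careful person would: the job done as asked, in the order asked, and still so for the second after the job is handed in, with the robot touching nothing.
It also fails if it takes over 64 s, if anything falls off the work surface, if the arm or the gripper's body presses on something with over 40 N, if the wrist force passes 120 N, or if a joint passes its speed limit or range.

### The arm

A 7-joint arm with a two-finger parallel gripper is mounted at the origin on the work surface. World frame = base frame: x ahead of the robot, y to its left, z up, the work surface at z = 0. Lengths are in m, angles in degrees, forces in N, time in s.
With the tool pointing down it reaches from about 0.425 to 0.95 m from the base axis. Payload 4.7 kg.
Tool frame: the origin (TCP) lies at the very end of the fingers, on their centre line; the grasp point (between the pads) lies 19 mm behind it (arm.grasp_offset is the distance from the TCP to the grasp point, in m); z points along the fingers, x is the direction in which the jaws open and shut, and the axes are right-handed (so a half turn about z gives the same grasp; the last joint's range is limited). The gripper opens to 87 mm and grips with 3 to 60 N. Pads are 19 mm wide; open, the fingers measure 117 mm over their backs; the gripper's body (75 mm by 190 mm) begins 51 mm behind the grasp point.
Start: joints at [-68.978, 26.849, -2.785, 87.806, 1.381, 65.374, -4.715], TCP at [0.26, 0.623, 0.223] pointing down, gripper open.
Joint ranges: [-148.3, 148.3], [-19.14, 114.17], [-79.39, 73.82], [5.75, 140.21], [-59.74, 239.74], [12.07, 113.84], [-152.46, 152.46]. Speed limits (degrees/s): [147.25, 147.25, 180, 180, 180, 180, 180].

### API

Orientations are given as a 3x3 rotation matrix whose columns are the frame's x, y, z axes.
In Python, from bench import arm, capture, calibration, order gives the robot as it stands.
- The arm moves only by the tool step_arm, never from a script. Its argument "series" is a list of rows, each a list of 3 entries, a list of its own where there are three numbers: the shift along the world's x, y, z each as a share of 0.05 m, from -1 to 1, then the turn about the world's z as a share of 0.1 rad, from -1 to 1, then the finger opening in mm, from 0 to 87. A call has 1 to 5 rows; each row shifts and turns the commanded pose from where the row before left it; what a row does not reach is not made up. A row lasts 1/8 s, in which the tool goes at most 62.5 mm and 10.7 degrees, less where a joint would pass 70% of its speed; a pose out of reach is approached as far as the arm can. A call with a number of a shift or a turn outside -1 to 1 is refused whole. A call with a gripper value outside its range is refused whole. The fingers move at their own pace and stop on an object; "grip_force" is the grip in N (left out, the last holds). Time passes only in rows, so rows that do not move let the fingers close. It gives the time, the measured TCP pose, the force and the opening at its end, in the units of the state.
- arm.get_obs(): the state, without advancing time (a new reading comes with each control period).
- capture(name): name is "side" or "top" or "wrist"; returns the picture (400x640x3 uint8, red, green, blue); there is no depth.
- calibration(name): a dict with "intrinsics" (3x3 intrinsics, pixels), "camera_from_world" (4x4, takes a point from world to camera coordinates). Camera axes: x right, y up, looking along -z (the intrinsics and any distortion apply to the point x, -y, -z); pixel columns grow to the right and rows downward; lengths in m; the calibration is good to about 2 mm. The wrist camera is an equidistant fisheye: a pixel r from the principal point sees the ray r / f radians off the axis. A picture is of the moment at which its call begins: read the wrist's pose just before it. calibration takes no time and is no camera call; for the wrist camera it gives the pose at the moment of the call.
- order.hand_in(): hands the job in, once; it reports no verdict.
The state is a dict: "clock": time; "joints": joint angles; "joint_vel": joint speeds; "tau": joint torques, N m; "position": TCP position; "tool_rot": TCP orientation; "force": force on the tool from outside, world axes, zero at the start; "ft_torque": the same for the moment, N m; "width": finger opening in m.
Only numpy, scipy, OpenCV 4.12 (cv2) and the standard library are available. Lean on these libraries where they do the work, as an engineer would, in place of code of your own. Each camera call takes 0.05 s, during which the arm holds its last target.

## Working session

There is one attempt and no reset: what is moved stays moved. The work goes in short steps, Python scripts to look and compute and a tool call to move; the robot and the scene stay as the last step left them, time stands still between calls to the robot, and variables do not carry over. Pictures are saved under pics/ and viewed, and the job is handed in when it is done.

Besides the shell and the picture viewer there is one more tool, called after "Request:" by a JSON object that holds its "method" and its "body". step_arm: Moves the arm, as the interface text tells. Its arguments: {"type":"object","properties":{"series":{"type":"array","items":{"type":"array"}},"grip_force":{"type":"number"}},"required":["series"]}

```bash
mkdir -p pics; ls; python3 - <<'E'
from bench import arm,capture,calibration
import cv2
o=arm.get_obs();print(o['clock'],o['position'],o['tool_rot'],o['width'])
for n in ("side","top","wrist"):
    cv2.imwrite(f"pics/{n}0.png",capture(n)[:,:,::-1]); c=calibration(n);print(n,c)
E
```

```text
pics
0.0 [0.26004165 0.62225298 0.22150249] [[ 3.85568372e-01  9.22679041e-01 -6.46771480e-04]
 [ 9.22677223e-01 -3.85568899e-01 -1.83463305e-03]
 [-1.94215243e-03  1.10615166e-04 -9.99998108e-01]] 0.0871490165158717
side {'intrinsics': array([[428.74385341,   0.        , 315.82699863],
       [  0.        , 428.74385341, 193.71986964],
       [  0.        ,   0.        ,   1.        ]]), 'camera_from_world': array([[ 0.87784282, -0.47854504, -0.01966293, -0.50916595],
       [ 0.32916944,  0.57298877,  0.75055403, -0.25852978],
       [-0.34790727, -0.6653409 ,  0.66051647, -1.17176669],
       [ 0.        ,  0.        ,  0.        ,  1.        ]])}
top {'intrinsics': array([[455.12835339,   0.        , 325.5964506 ],
       [  0.        , 455.12835339, 192.51802544],
       [  0.        ,   0.        ,   1.        ]]), 'camera_from_world': array([[-0.00341496, -0.99992125, -0.01207624,  0.02610127],
       [ 0.99286473, -0.00482984,  0.11914822, -0.58039051],
       [-0.11919716, -0.01158319,  0.99280304, -1.59873737],
       [ 0.        ,  0.        ,  0.        ,  1.        ]])}
wrist {'intrinsics': array([[309.70691629,   0.        , 316.57540072],
       [  0.        , 309.70691629, 199.68047594],
       [  0.        ,   0.        ,   1.        ]]), 'camera_from_world': array([[ 0.38612934,  0.92244189, -0.00225806, -0.67269976],
       [-0.88324854,  0.369015  , -0.28930942,  0.03506246],
       [-0.26603787,  0.11370529,  0.95723297, -0.39179543],
       [ 0.        ,  0.        ,  0.        ,  1.        ]])}
```

View pics/side0.png

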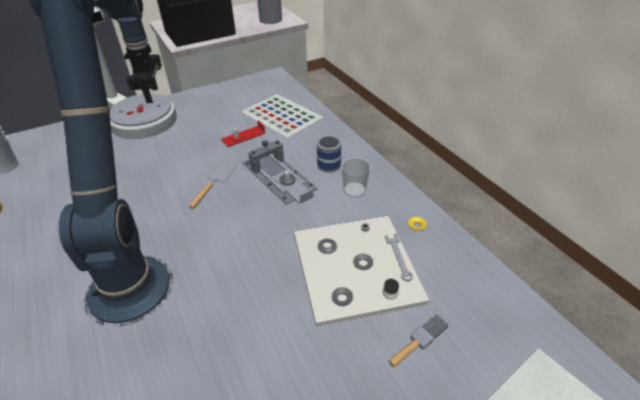

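View pics/top0.png

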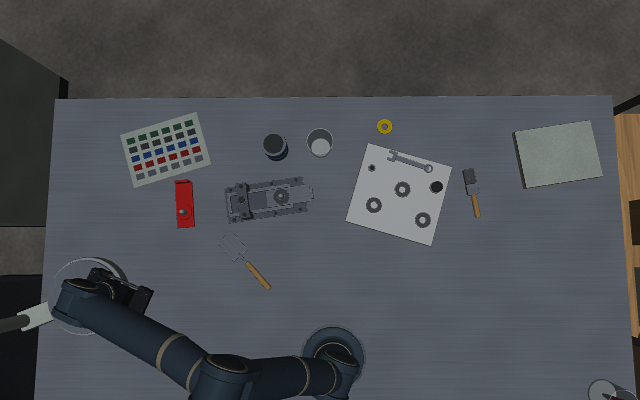

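View pics/wrist0.png

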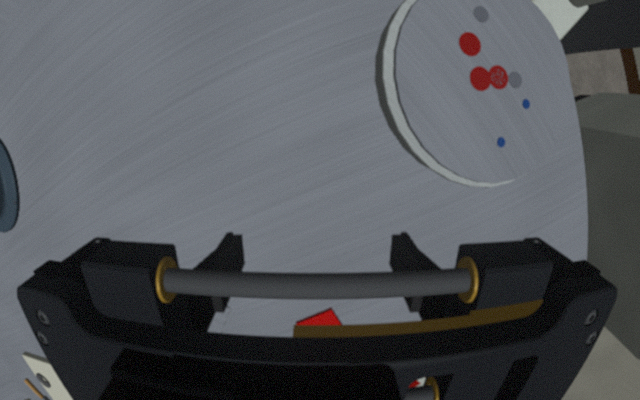

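```bash
cat > h.py <<'E'
import numpy as np,cv2
from bench import arm,capture,calibration
def ray(c,u,v):
    K=c['intrinsics'];T=c['camera_from_world'];R=T[:3,:3];t=T[:3,3]
    d=np.array([(u-K[0,2])/K[0,0],-(v-K[1,2])/K[1,1],-1.])
    return -R.T@t, R.T@d
def wray(c,u,v):
    K=c['intrinsics'];T=c['camera_from_world'];R=T[:3,:3];t=T[:3,3]
    x=(u-K[0,2])/K[0,0];y=(v-K[1,2])/K[1,1];r=np.hypot(x,y)
    s=np.sinc(r/np.pi)
    return -R.T@t, R.T@np.array([x*s,-y*s,-np.cos(r)])
def atz(rd,z):
    o,d=rd; return o+d*(z-o[2])/d[2]
def tri(rs):
    A=np.zeros((3,3));b=np.zeros(3)
    for o,d in rs:
        d=d/np.linalg.norm(d);P=np.eye(3)-np.outer(d,d);A+=P;b+=P@o
    p=np.linalg.solve(A,b)
    res=[np.linalg.norm((np.eye(3)-np.outer(d,d)/(d@d))@(p-o)) for o,d in rs]
    return p,res
def wproj(c,p):
    K=c['intrinsics'];T=c['camera_from_world'];q=T[:3,:3]@np.asarray(p)+T[:3,3]
    x,y,z=q[0],-q[1],-q[2];rr=np.hypot(x,y);th=np.arctan2(rr,z)
    return K[0,0]*th*x/rr+K[0,2],K[1,1]*th*y/rr+K[1,2]
def proj(c,p):
    K=c['intrinsics'];T=c['camera_from_world'];q=T[:3,:3]@np.asarray(p)+T[:3,3]
    return K[0,0]*q[0]/-q[2]+K[0,2],K[1,1]*-q[1]/-q[2]+K[1,2]
E
python3 - <<'E'
import cv2
a=cv2.imread('pics/top0.png');s=cv2.imread('pics/side0.png')
def crop(i,x0,y0,x1,y1,k,n):cv2.imwrite('pics/'+n,cv2.resize(i[y0:y1,x0:x1],None,fx=k,fy=k,interpolation=cv2.INTER_CUBIC))
crop(a,340,130,460,250,5,'t_board.png');crop(a,215,160,325,240,7,'t_shoe.png')
crop(s,290,210,430,320,5,'s_board.png');crop(s,235,130,325,210,7,'s_shoe.png')
E
```

```text
(no output)
```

View pics/t_board.png

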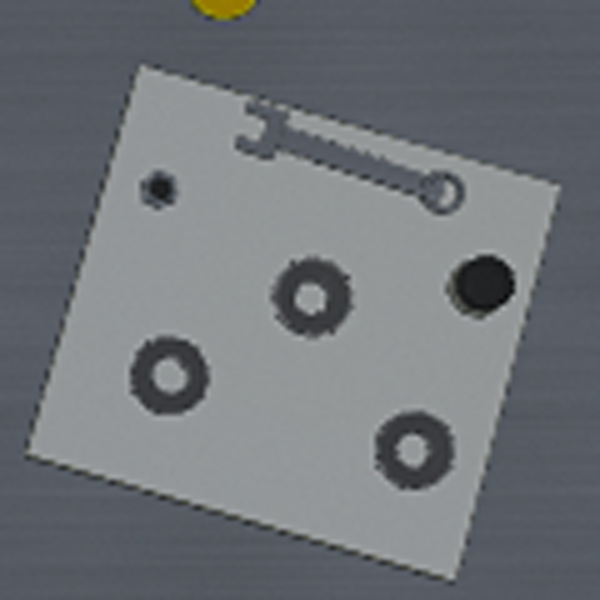

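View pics/t_shoe.png

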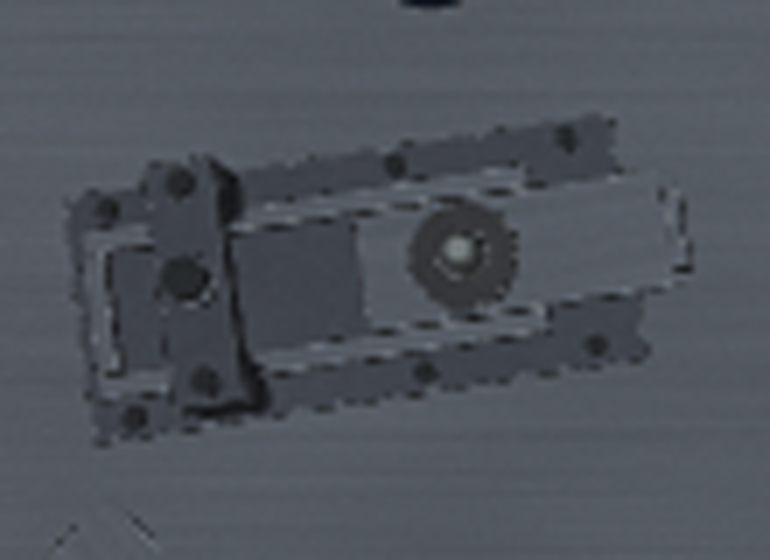

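View pics/s_board.png

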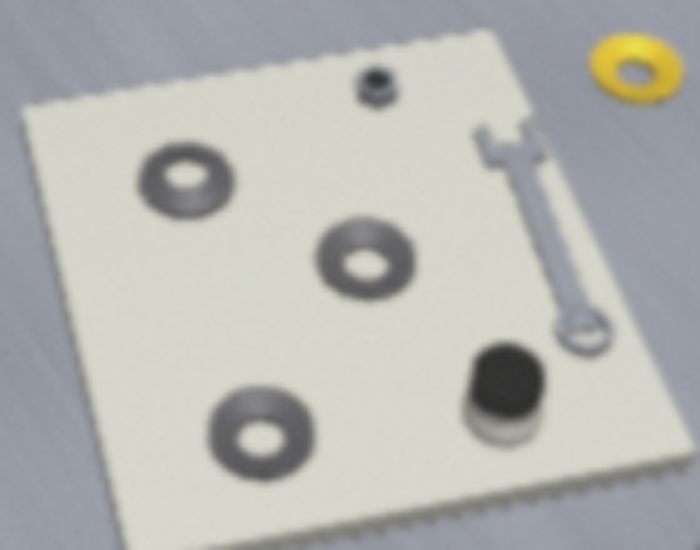

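View pics/s_shoe.png

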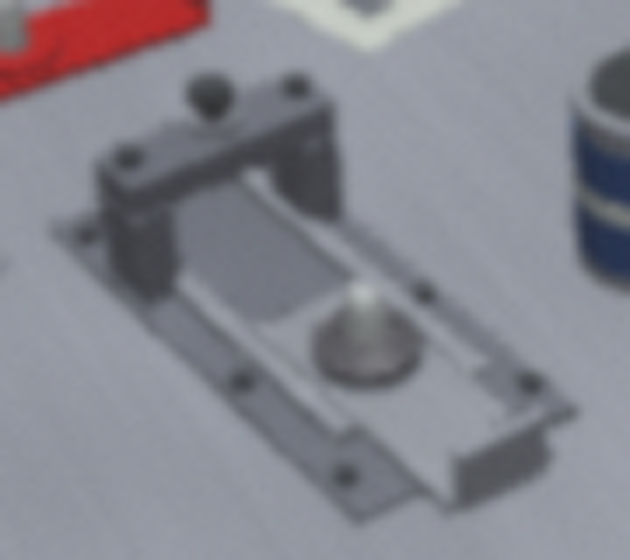

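```bash
python3 - <<'E'
from h import *
ct=calibration('top');cs=calibration('side')
T=lambda x,y:ray(ct,340+x/5-.4,130+y/5-.4)
S=lambda x,y:ray(cs,290+x/5-.4,210+y/5-.4)
for n,t,s in [('dome',(170,376),(187,181)),('dish mid',(312,297),(366,259)),('dish right',(414,450),(262,433))]:
    print(n,atz(T(*t),.025),atz(S(*s),.025),tri([T(*t),S(*s)]))
T2=lambda x,y:ray(ct,215+x/7-.4,160+y/7-.4)
S2=lambda x,y:ray(cs,235+x/7-.4,130+y/7-.4)
print('tip',tri([T2(460,249),S2(366,290)]),atz(T2(460,249),.056))
print('washer1 rim',atz(T2(463,252),.023))
print('screw',tri([T2(185,278),S2(211,92)]))
print('tail top mid',atz(T2(683,236),.042), 'tail ends', atz(T2(667,190),.042),atz(T2(683,272),.042))
print('screwheads bar', atz(T2(180,183),.084),atz(T2(205,381),.084))
print('base holes', [atz(T2(*p),.006)[:2] for p in [(106,209),(567,137),(135,417),(597,345)]])
print('cup,tin',atz(ray(ct,320,140),.1),atz(ray(ct,275,145),.1))
print('grease',atz(T(484,284),.06),'nut',atz(T(159,188),.033))
E
```

```text
dome [ 0.53636902 -0.14861078  0.025     ] [ 0.53471222 -0.15168457  0.025     ] (array([ 0.53652486, -0.14888215,  0.02131575]), [np.float64(0.00019742409333828447), np.float64(0.00019742409333847776)])
dish mid [ 0.59311741 -0.25184195  0.025     ] [ 0.5927486  -0.25112473  0.025     ] (array([ 0.59275586, -0.25161298,  0.02559617]), [np.float64(0.00031108050669119544), np.float64(0.000311080506691096)])
dish right [ 0.48244432 -0.32207569  0.025     ] [ 0.48248216 -0.32145015  0.025     ] (array([ 0.4823103 , -0.32189536,  0.02569992]), [np.float64(0.00010000906994870338), np.float64(0.0001000090699486461)])
tip (array([0.56938126, 0.18380908, 0.05693018]), [np.float64(0.00023611045017265226), np.float64(0.00023611045017257512)]) [0.56926417 0.18399053 0.056     ]
washer1 rim [0.57147934 0.1861199  0.023     ]
screw (array([0.54987746, 0.31429182, 0.10184564]), [np.float64(0.0004456116360365848), np.float64(0.0004456116360365428)])
tail top mid [0.57700337 0.07161081 0.042     ] tail ends [0.6007359  0.07980057 0.042     ] [0.55851945 0.07160895 0.042     ]
screwheads bar [0.59989095 0.32110468 0.084     ] [0.50082905 0.3068109  0.084     ]
base holes [array([0.59696789, 0.37537373]), array([0.63381403, 0.13393287]), array([0.48795995, 0.35789982]), array([0.52440864, 0.11783356])]
cup,tin [0.75758437 0.04186414 0.1       ] [0.74073401 0.19914583 0.1       ]
grease [ 0.59731765 -0.3677082   0.06      ] nut [ 0.67204468 -0.1420973   0.033     ]
```

Request:
{"method": "step_arm", "body": {"series": [[[0.35, -0.93, 0], -0.53, 80], [[0.35, -0.93, 0], -0.53, 80], [[0.35, -0.93, 0], -0.53, 80], [[0.35, -0.93, 0], -0.53, 80], [[0.35, -0.93, 0], -0.53, 80]]}}

```text
clock: 0.78
position: [0.3481, 0.3886, 0.2224]
tool_rot: [[0.615, 0.788, -0.0], [0.788, -0.615, -0.0], [-0.0, 0.0, -1.0]]
force: [0.5, 0.2, 0.2]
width: 0.08
```

Request:
{"method": "step_arm", "body": {"series": [[[0.35, -0.93, 0], -0.53, 80], [[0.35, -0.93, 0], -0.53, 80], [[0.35, -0.93, 0], -0.53, 80], [[0.35, -0.93, 0], -0.53, 80], [[0.35, -0.93, 0], -0.53, 80]]}}

```text
clock: 1.4
position: [0.4354, 0.1563, 0.2226]
tool_rot: [[0.8, 0.6, 0.0], [0.6, -0.8, 0.0], [0.0, -0.0, -1.0]]
force: [0.5, -0.6, 0.2]
width: 0.0798
```

Request:
{"method": "step_arm", "body": {"series": [[[0.35, -0.93, 0], -0.53, 80], [[0.35, -0.93, 0], -0.53, 80], [[0.35, -0.93, 0], -0.53, 80], [[0.35, -0.93, 0], -0.53, 80], [[0.35, -0.93, 0], -0.53, 80]]}}

```text
clock: 2.02
position: [0.523, -0.076, 0.2226]
tool_rot: [[0.929, 0.37, 0.0], [0.37, -0.929, 0.0], [0.0, -0.0, -1.0]]
force: [0.2, 0.3, 0.4]
width: 0.0799
```

```bash
python3 - <<'E'
from h import *
o=arm.get_obs();c=calibration('wrist');im=capture('wrist')
T=c['camera_from_world'];print(o['clock'],o['position'],np.degrees(np.arctan2(o['tool_rot'][1][0],o['tool_rot'][0][0])),-T[:3,:3].T@T[:3,3],T[2,:3])
cv2.imwrite('pics/w1.png',im[:,:,::-1])
np.savez('w1.npz',**c)
E
```

```text
2.025 [ 0.52298649 -0.07599471  0.22256535] 21.69262458183137 [ 0.49324604 -0.00336616  0.38448727] [-0.10688488  0.26890509  0.95721767]
```

View pics/w1.png

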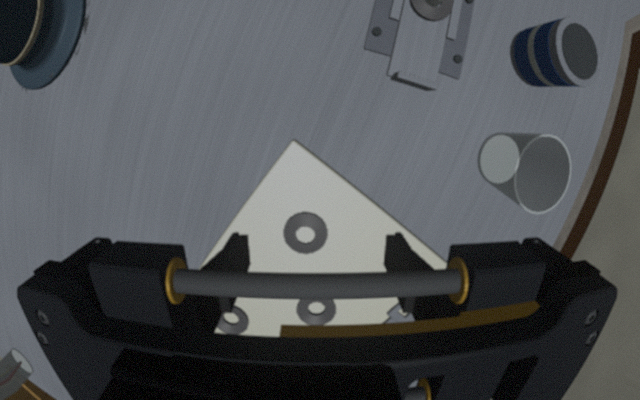

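```bash
python3 - <<'E'
from h import *
c=dict(np.load('w1.npz'))
im=cv2.imread('pics/w1.png');cv2.imwrite('pics/w1c.png',cv2.resize(im[195:335,210:430],None,fx=3.5,fy=3.5,interpolation=cv2.INTER_CUBIC))
cv2.imwrite('pics/w1d.png',cv2.resize(im[0:100,350:490],None,fx=5,fy=5,interpolation=cv2.INTER_CUBIC))
for p in [(.5365,-.1489,.025),(.593,-.2517,.025),(.482,-.322,.025),(.570,.185,.030),(.56926,.184,.056)]: print(wproj(c,p))
E
```

```text
(np.float64(305.8049724589035), np.float64(232.0717567500713))
(np.float64(317.30726043780265), np.float64(306.9528203933579))
(np.float64(230.92152885313558), np.float64(317.04846788506427))
(np.float64(434.20857942647837), np.float64(-3.388310521046037))
(np.float64(441.2726142242061), np.float64(-9.931512283964224))
```

View pics/w1c.png

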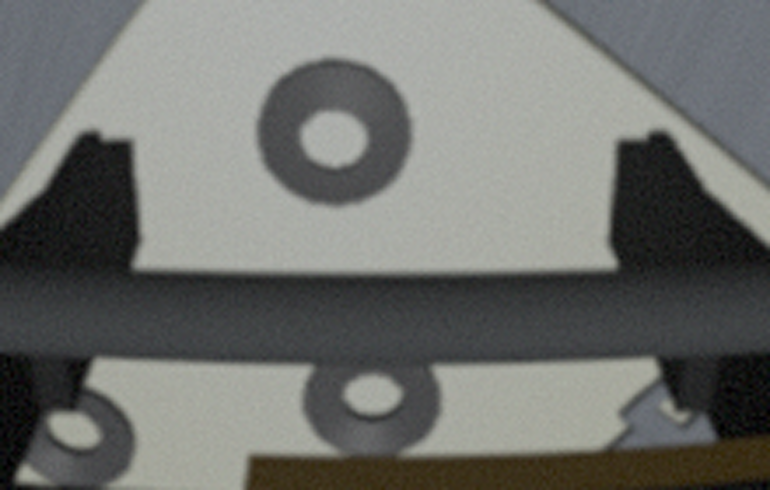

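View pics/w1d.png

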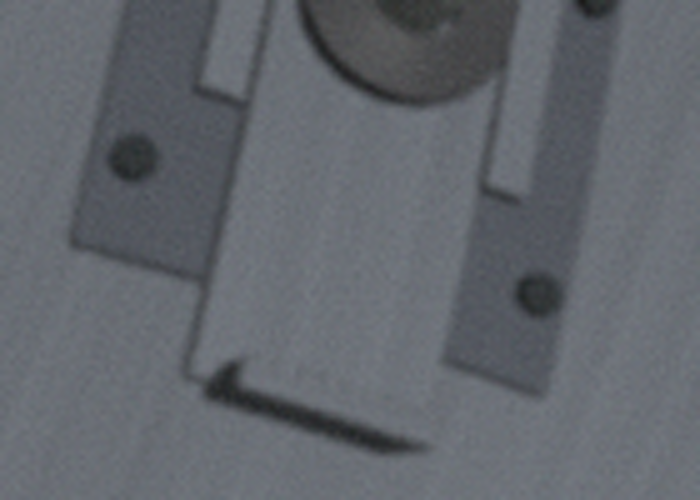

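Request:
{"method": "step_arm", "body": {"series": [[[0.35, -0.88, -0.4], -0.55, 80], [[0.35, -0.88, -0.6], -0.55, 80], [[0.35, -0.88, -0.6], -0.55, 80], [[0.35, -0.88, -0.6], -0.55, 80], [[0, 0, 0], 0, 80]]}}

```text
clock: 2.7
position: [0.5907, -0.2542, 0.1093]
tool_rot: [[0.988, 0.154, -0.006], [0.154, -0.988, -0.001], [-0.006, 0.001, -1.0]]
force: [-1.4, 2.1, 1.1]
width: 0.0802
```

```bash
cat > look.py <<'E'
import sys
from h import *
n=sys.argv[1];o=arm.get_obs();c=calibration('wrist');im=capture('wrist')
print(round(o['clock'],3),o['position'],np.degrees(np.arctan2(o['tool_rot'][1][0],o['tool_rot'][0][0])),o['width'],o['force'])
np.savez(n+'.npz',**c);cv2.imwrite(f'pics/{n}.png',im[:,:,::-1])
a=[int(x) for x in sys.argv[2:6]] or [150,130,490,330]
k=min(800/(a[2]-a[0]),600/(a[3]-a[1]))
cv2.imwrite(f'pics/{n}c.png',cv2.resize(im[a[1]:a[3],a[0]:a[2],::-1],None,fx=k,fy=k,interpolation=cv2.INTER_CUBIC));print('k',k)
E
python3 look.py w2
```

```text
2.7 [ 0.59065968 -0.25417586  0.10931061] 8.864428635457813 0.08019519013868841 [-1.42495072  2.11632893  1.1459993 ]
k 2.3529411764705883
```

View pics/w2c.png

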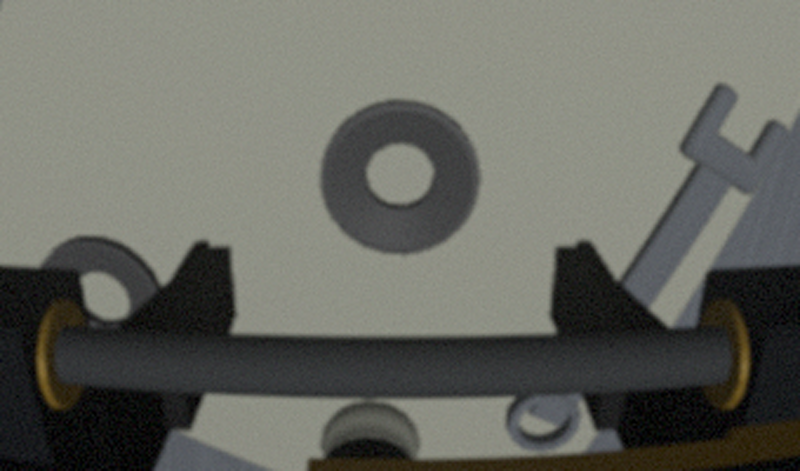

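```bash
python3 - <<'E'
from h import *
c=dict(np.load('w2.npz'));c1=dict(np.load('w1.npz'))
f=lambda x,y:wray(c,150+(x+.5)/2.3529-.5,130+(y+.5)/2.3529-.5)
g=lambda x,y:wray(c1,210+(x+.5)/3.5-.5,195+(y+.5)/3.5-.5)
print(atz(f(400,176.5),.0305),atz(f(400,174),.020))
print('rim',[atz(f(*p),.0305) for p in [(321,176),(480,176),(400,99),(400,254)]])
print('bore w1,w2',tri([g(373,394),f(400,174)]))
print('rim bottom edge', tri([g(373,457),f(400,254)]))
E
```

```text
[ 0.59200952 -0.25272786  0.0305    ] [ 0.59242837 -0.25511371  0.02      ]
rim [array([ 0.56482214, -0.25683122,  0.0305    ]), array([ 0.6195161 , -0.24823905,  0.0305    ]), array([ 0.58773075, -0.22566   ,  0.0305    ]), array([ 0.5966119 , -0.28171414,  0.0305    ])]
bore w1,w2 (array([ 0.59229632, -0.25420322,  0.02286834]), [np.float64(2.4885850300929893e-05), np.float64(2.488585030068126e-05)])
rim bottom edge (array([ 0.59845051, -0.27713254,  0.0367983 ]), [np.float64(0.0028811388475438356), np.float64(0.002881138847543813)])
```

Request:
{"method": "step_arm", "body": {"series": [[[0.03, 0.02, -0.6], 0, 76], [[0, 0, -0.6], 0, 76], [[0, 0, -0.4], 0, 76], [[0, 0, 0], 0, 76]]}}

```text
clock: 3.25
position: [0.5936, -0.2482, 0.0318]
tool_rot: [[0.987, 0.161, -0.002], [0.161, -0.987, 0.001], [-0.002, -0.002, -1.0]]
force: [-0.3, 0.8, 0.4]
width: 0.076
```

Request:
{"method": "step_arm", "body": {"series": [[[-0.03, -0.08, -0.1], 0, 76], [[0, 0, -0.08], 0, 76], [[0, 0, 0], 0, 76]]}}

```text
clock: 3.62
position: [0.5928, -0.2538, 0.0238]
tool_rot: [[0.987, 0.159, 0.0], [0.159, -0.987, 0.0], [0.0, 0.0, -1.0]]
force: [-0.4, -0.1, -0.3]
width: 0.0765
```

```bash
python3 look.py w3
```

```text
3.625 [ 0.59275703 -0.25379553  0.02380471] 9.151894177046058 0.07649272891970425 [-0.3517481  -0.09700267 -0.29555693]
k 2.3529411764705883
```

View pics/w3c.png

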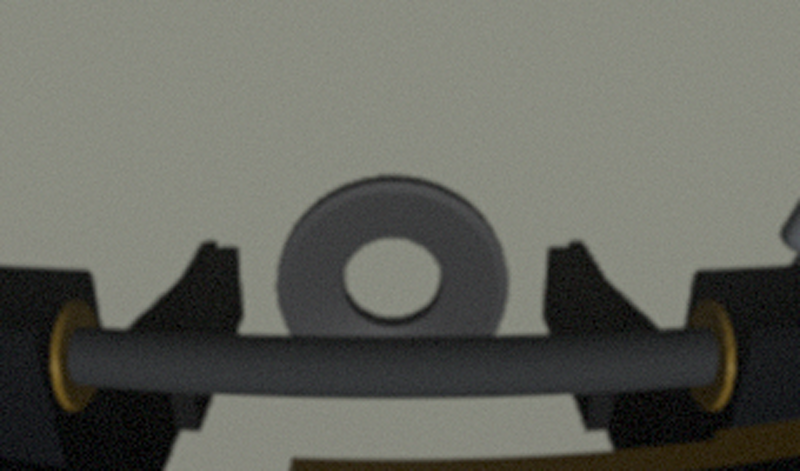

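```bash
python3 - <<'E'
from h import *
c=dict(np.load('w3.npz'))
f=lambda x,y:wray(c,150+(x+.5)/2.3529-.5,130+(y+.5)/2.3529-.5)
print(atz(f(392,277),.021), [atz(f(*p),.0305) for p in [(277,285),(508,285),(392,176)]])
E
```

```text
[ 0.5921734  -0.25469314  0.021     ] [array([ 0.56472652, -0.25687337,  0.0305    ]), array([ 0.61917067, -0.24815243,  0.0305    ]), array([ 0.58750404, -0.22551464,  0.0305    ])]
```

Request:
{"method": "step_arm", "body": {"series": [[[-0.01, 0.01, -0.03], 0, 70], [[0, 0, 0], 0, 50], [[0, 0, 0], 0, 50], [[0, 0, 0], 0, 50]], "grip_force": 25}}

```text
clock: 4.18
position: [0.5923, -0.2531, 0.0221]
tool_rot: [[0.987, 0.159, 0.0], [0.159, -0.987, 0.0], [0.0, -0.0, -1.0]]
force: [0.7, 1.1, -0.8]
width: 0.0543
```

Request:
{"method": "step_arm", "body": {"series": [[[0, 0, 0], 0, 50], [[0, 0, 0.4], 0, 50], [[0, 0, 0.6], 0, 50], [[0, 0, 0.6], 0, 50], [[0, 0, 0], 0, 50]]}}

```text
clock: 4.8
position: [0.5941, -0.2544, 0.1058]
tool_rot: [[0.987, 0.159, 0.006], [0.159, -0.987, -0.002], [0.006, 0.003, -1.0]]
force: [-0.3, -0.4, -1.0]
width: 0.0544
```

```bash
python3 look.py w4
```

```text
4.8 [ 0.59410363 -0.25439074  0.10580204] 9.152098727865399 0.05442952450536883 [-0.32657183 -0.39368563 -1.03565964]
k 2.3529411764705883
```

View pics/w4c.png

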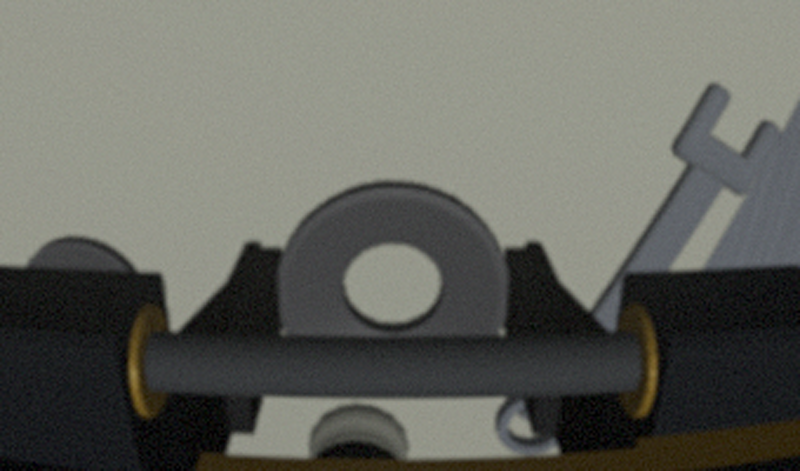

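Request:
{"method": "step_arm", "body": {"series": [[[-0.07, 0.8, 0.4], 0, 50], [[-0.07, 1, 0.2], 0, 50], [[-0.07, 1, 0], 0, 50], [[-0.07, 1, 0], 0, 50], [[-0.07, 1, 0], 0, 50]]}}

```text
clock: 5.48
position: [0.5735, -0.0114, 0.1311]
tool_rot: [[0.987, 0.159, -0.002], [0.159, -0.987, -0.0], [-0.002, -0.0, -1.0]]
force: [0.1, -0.1, -1.2]
width: 0.0546
```

Request:
{"method": "step_arm", "body": {"series": [[[-0.07, 1, 0], 0, 50], [[-0.07, 1, 0], 0, 50], [[0, 0.2, 0], 0, 50], [[0, 0, 0], 0, 50], [[0, 0, 0], 0, 50]]}}

```text
clock: 6.1
position: [0.5676, 0.0945, 0.1318]
tool_rot: [[0.988, 0.156, -0.0], [0.156, -0.988, -0.001], [-0.001, 0.001, -1.0]]
force: [0.6, -0.3, -1.4]
width: 0.0542
```

```bash
python3 look.py w5 220 60 420 210
```

```text
6.1 [0.5676393  0.09450637 0.13182139] 8.993915228439551 0.05417202491908281 [ 0.57174672 -0.28682692 -1.36608233]
k 4.0
```

View pics/w5c.png

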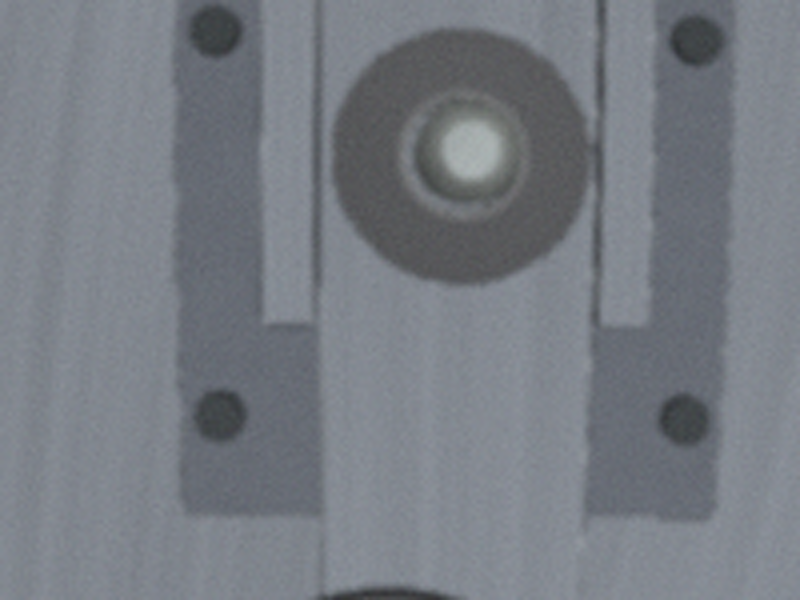

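View pics/w5.png

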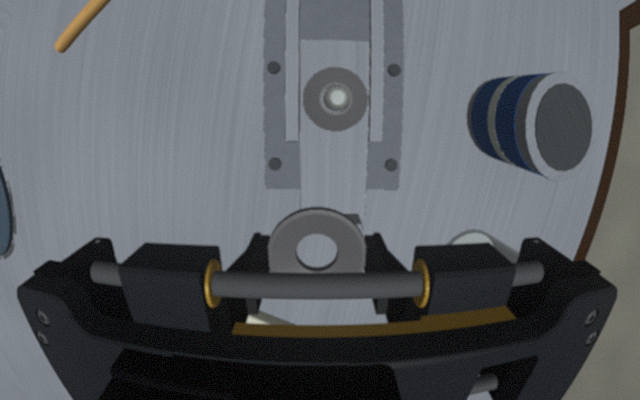

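```bash
python3 - <<'E'
from h import *
c=dict(np.load('w5.npz'));ct=calibration('top')
f=lambda x,y:wray(c,220+(x+.5)/4-.5,60+(y+.5)/4-.5)
T2=lambda x,y:ray(ct,215+(x+.5)/7-.5,160+(y+.5)/7-.5)
print('tip',atz(f(470,148),.056),'rim',atz(f(461,156),.0225),tri([f(470,148),T2(460,249)]))
c4=dict(np.load('w4.npz'));g=lambda x,y:wray(c4,150+(x+.5)/2.3529-.5,130+(y+.5)/2.3529-.5)
tcp=np.array([.5941,-.2544,.1058])
R=np.array([[.987,.159,.006],[.159,-.987,-.002],[.006,.003,-1]])
for z in (.1035,):
  b=atz(g(393,283),z);print('bore',b,R.T@(b-tcp))
for p in [(280,290),(507,290),(393,181)]:
  b=atz(g(*p),.114);print(R.T@(b-tcp))
h=lambda x,y:wray(c,x,y)
b=atz(h(317,251),.1295);print('w5 bore',b-np.array([.5676,.0945,.1318]))
E
```

```text
tip [0.56870985 0.18343591 0.056     ] rim [0.56901944 0.18297769 0.0225    ] (array([0.56810327, 0.18289881, 0.06682711]), [np.float64(2.861899724594577e-05), np.float64(2.86189972459518e-05)])
bore [ 0.5939696  -0.25662514  0.1035    ] [-0.00049631  0.00216858  0.00230367]
[-0.02723666 -0.00098272 -0.00835595]
[ 0.02653928 -0.00077724 -0.00805382]
[-0.00048749 -0.02814347 -0.00828553]
w5 bore [ 0.00017179 -0.00289976 -0.0023    ]
```

Request:
{"method": "step_arm", "body": {"series": [[[0.03, 0.7, -0.2], 0, 50], [[0, 0.7, -0.3], 0, 50], [[0, 0.4, -0.3], 0, 50], [[0, 0, 0], 0, 50], [[0, 0, 0], 0, 50]]}}

```text
clock: 6.78
position: [0.5698, 0.1845, 0.0924]
tool_rot: [[0.988, 0.157, 0.001], [0.157, -0.988, -0.001], [0.0, 0.001, -1.0]]
force: [0.4, -0.0, -1.2]
width: 0.0545
```

```bash
python3 look.py w6 220 150 420 300
```

```text
6.775 [0.56975749 0.18449149 0.09238548] 9.018802713513912 0.05451867356649947 [ 0.36711151 -0.02147816 -1.20458173]
k 4.0
```

View pics/w6c.png

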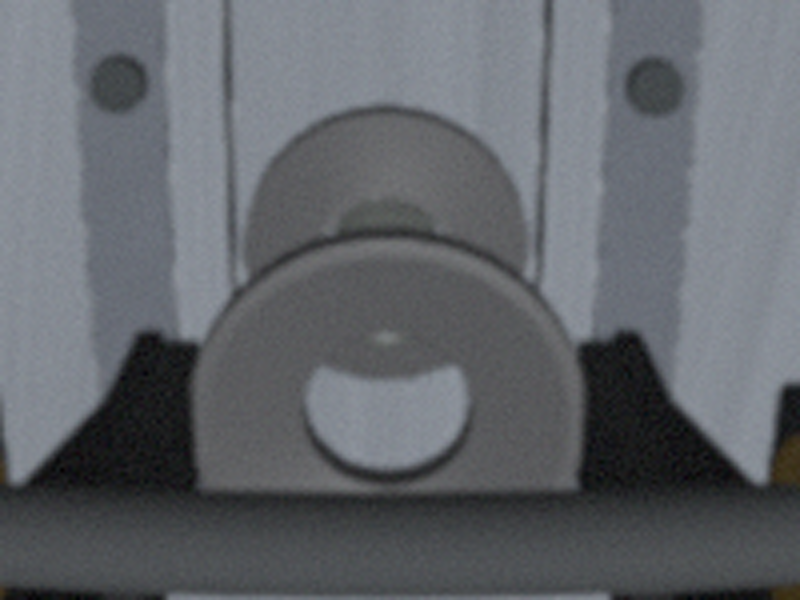

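Request:
{"method": "step_arm", "body": {"series": [[[-0.01, -0.01, -0.4], 0, 50], [[0, 0, -0.3], 0, 50], [[0, 0, -0.2], 0, 50], [[0, 0, 0], 0, 50]]}}

```text
clock: 7.32
position: [0.5685, 0.1857, 0.0464]
tool_rot: [[0.987, 0.159, -0.001], [0.159, -0.987, -0.001], [-0.001, 0.001, -1.0]]
force: [0.3, -0.7, -0.1]
width: 0.0543
```

Request:
{"method": "step_arm", "body": {"series": [[[0, 0, -0.1], 0, 50], [[0, 0, -0.1], 0, 50], [[0, 0, 0], 0, 50]]}}

```text
clock: 7.7
position: [0.5688, 0.186, 0.0368]
tool_rot: [[0.987, 0.159, 0.0], [0.159, -0.987, -0.0], [0.0, 0.0, -1.0]]
force: [0.4, -1.2, -1.1]
width: 0.0541
```

Request:
{"method": "step_arm", "body": {"series": [[[0, -0.03, -0.04], 0, 50], [[0, 0, -0.04], 0, 50], [[0, 0, 0], 0, 50]]}}

```text
clock: 8.07
position: [0.5685, 0.1851, 0.0329]
tool_rot: [[0.987, 0.16, -0.0], [0.16, -0.987, 0.0], [-0.0, -0.0, -1.0]]
force: [0.9, -0.0, -0.2]
width: 0.0542
```

```bash
python3 look.py w7 220 150 420 300
```

```text
8.075 [0.5684746  0.18506929 0.03289883] 9.182486854165615 0.054198912903345366 [ 0.85778221 -0.0490569  -0.15598666]
k 4.0
```

View pics/w7c.png

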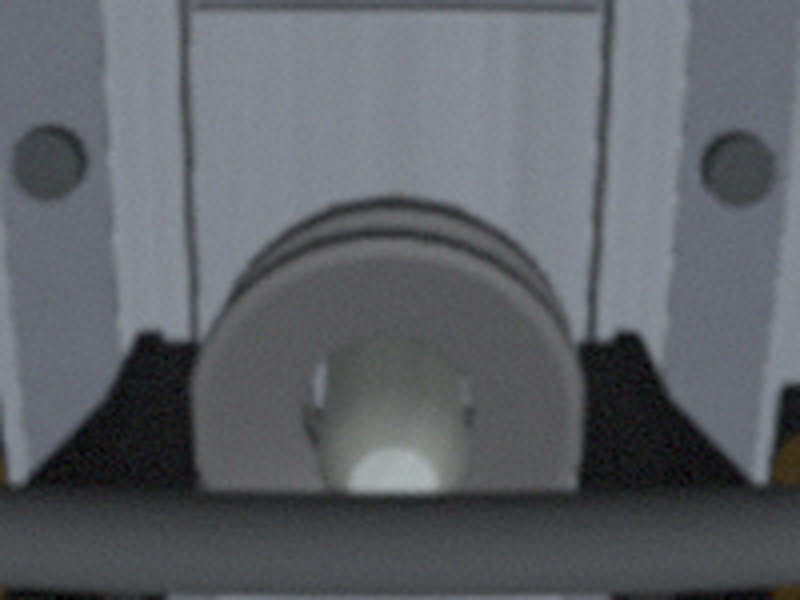

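Request:
{"method": "step_arm", "body": {"series": [[[0, 0, 0], 0, 68], [[0, 0, 0], 0, 68], [[0, 0, 0], 0, 68]]}}

```text
clock: 8.5
position: [0.5688, 0.1849, 0.0332]
tool_rot: [[0.987, 0.159, 0.0], [0.159, -0.987, 0.0], [0.0, -0.0, -1.0]]
force: [0.3, -0.2, 0.7]
width: 0.0672
```

Request:
{"method": "step_arm", "body": {"series": [[[0, 0, 0.4], 0, 68], [[0, 0, 0.7], 0, 72], [[0, -0.4, 0.7], 0, 80], [[0, -0.8, 0.4], 0, 80], [[-0.06, -1, 0], 0, 80]]}}

```text
clock: 9.12
position: [0.5676, 0.0748, 0.1466]
tool_rot: [[0.987, 0.162, 0.006], [0.162, -0.987, 0.002], [0.006, -0.001, -1.0]]
force: [-0.3, 0.8, 0.3]
width: 0.0795
```

```bash
python3 look.py w8 240 40 440 190
```

```text
9.125 [0.56764951 0.0748284  0.14657384] 9.29796046111355 0.07947617756098345 [-0.27700707  0.83437867  0.2893198 ]
k 4.0
```

View pics/w8c.png

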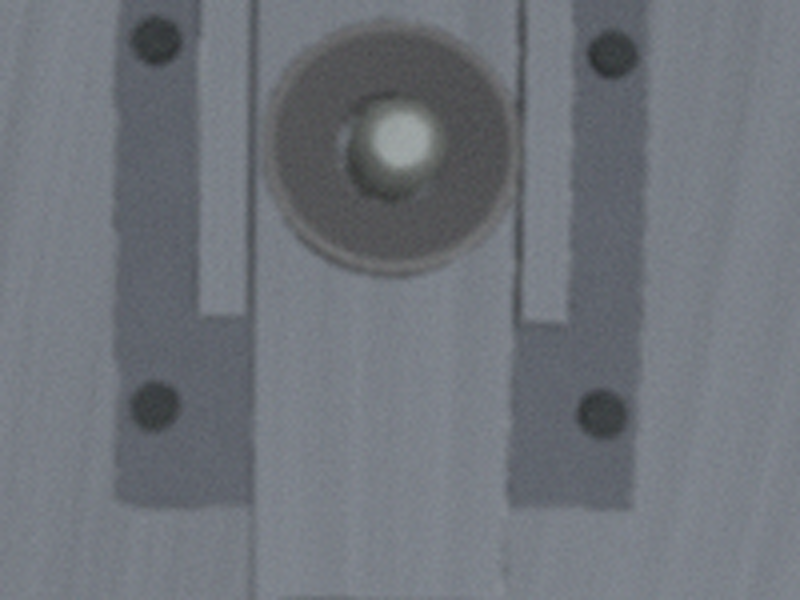

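Request:
{"method": "step_arm", "body": {"series": [[[-0.15, -1, 0], 0, 80], [[-0.15, -1, -0.2], 0, 80], [[-0.15, -1, -0.3], 0, 80], [[-0.1, -1, -0.3], 0, 80], [[0, 0, 0], 0, 80]]}}

```text
clock: 9.8
position: [0.5366, -0.1304, 0.1036]
tool_rot: [[0.989, 0.15, -0.0], [0.15, -0.989, -0.002], [-0.001, 0.002, -1.0]]
force: [0.2, 0.7, -0.0]
width: 0.0801
```

```bash
python3 look.py w9
```

```text
9.8 [ 0.53664607 -0.13041279  0.10364166] 8.6547533688833 0.08010834211526228 [ 0.15876701  0.72749125 -0.04783067]
k 2.3529411764705883
```

View pics/w9c.png

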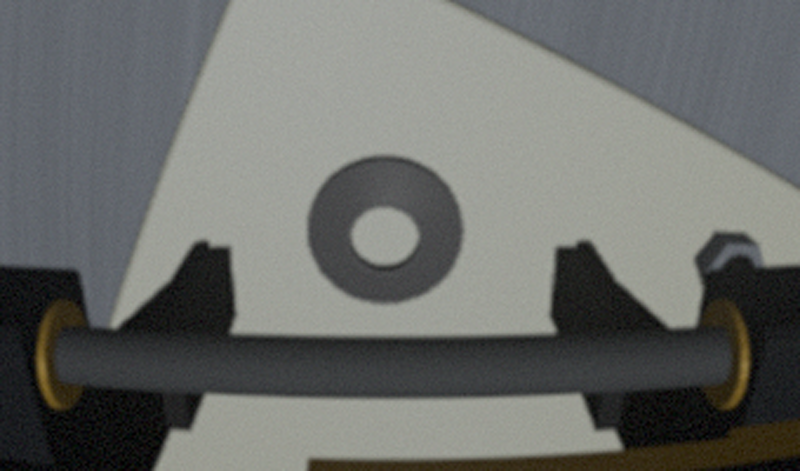

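```bash
python3 - <<'E'
from h import *
c=dict(np.load('w9.npz'))
f=lambda x,y:wray(c,150+(x+.5)/2.3529-.5,130+(y+.5)/2.3529-.5)
P=[(307,229),(463,229),(385,155),(385,303)]
print([atz(f(*p),.0245) for p in P],np.mean([atz(f(*p),.0245) for p in P],0),atz(f(385,236),.030),tri([f(385,236),(lambda x,y:wray(dict(np.load('w1.npz')),210+(x+.5)/3.5-.5,195+(y+.5)/3.5-.5))(335,139)]))
E
```

```text
[array([ 0.5085699, -0.1536574,  0.0245   ]), array([ 0.56371512, -0.14524674,  0.0245    ]), array([ 0.53214153, -0.12221742,  0.0245    ]), array([ 0.54050955, -0.17882343,  0.0245    ])] [ 0.53623403 -0.14998625  0.0245    ] [ 0.53628047 -0.14975792  0.03      ] (array([ 0.53613963, -0.14870383,  0.03280692]), [np.float64(9.614178064625269e-05), np.float64(9.614178064622309e-05)])
```

Request:
{"method": "step_arm", "body": {"series": [[[0, -0.39, -0.4], 0, 78], [[0, 0, -0.6], 0, 76], [[0, 0, -0.4], 0, 76], [[0, 0, 0], 0, 76], [[0, 0, 0], 0, 76]]}}

```text
clock: 10.48
position: [0.5394, -0.1438, 0.0343]
tool_rot: [[0.987, 0.161, 0.002], [0.161, -0.987, 0.0], [0.002, 0.0, -1.0]]
force: [-0.6, -0.6, -0.1]
width: 0.0758
```

Request:
{"method": "step_arm", "body": {"series": [[[-0.06, -0.12, -0.12], 0, 76], [[0, 0, -0.12], 0, 72], [[0, 0, 0], 0, 72]]}}

```text
clock: 10.85
position: [0.5349, -0.1507, 0.0208]
tool_rot: [[0.987, 0.159, -0.001], [0.159, -0.987, 0.0], [-0.0, -0.0, -1.0]]
force: [-0.0, 0.1, -1.0]
width: 0.0721
```

```bash
python3 look.py w10; python3 - <<'E'
E
```

```text
10.85 [ 0.53491785 -0.15072466  0.02076167] 9.144174510714977 0.07209940122319257 [-0.04462797  0.12164601 -1.01260602]
k 2.3529411764705883
```

View pics/w10c.png

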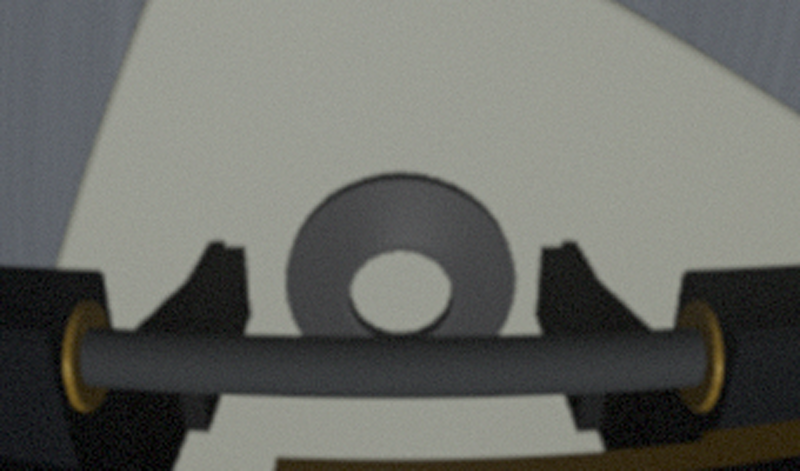

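Request:
{"method": "step_arm", "body": {"series": [[[0.04, 0, 0.01], 0, 68], [[0, 0, 0], 0, 50], [[0, 0, 0], 0, 50], [[0, 0, 0], 0, 50], [[0, 0, 0], 0, 50]], "grip_force": 25}}

```text
clock: 11.52
position: [0.5372, -0.1506, 0.0216]
tool_rot: [[0.987, 0.159, 0.0], [0.159, -0.987, 0.0], [0.0, -0.0, -1.0]]
force: [1.1, -0.8, 0.1]
width: 0.0541
```

Request:
{"method": "step_arm", "body": {"series": [[[0, 0, 0.4], 0, 50], [[0, 0, 0.7], 0, 50], [[0, 0.3, 0.7], 0, 50], [[0, 0.5, 0.4], 0, 50], [[0, 0, 0], 0, 50]]}}

```text
clock: 12.15
position: [0.5383, -0.1087, 0.1327]
tool_rot: [[0.987, 0.163, 0.003], [0.163, -0.987, 0.001], [0.003, -0.001, -1.0]]
force: [-0.8, 0.3, -1.1]
width: 0.0543
```

```bash
python3 look.py w11
```

```text
12.15 [ 0.53828002 -0.10865339  0.13272724] 9.378622887141253 0.05425496827511982 [-0.84962693  0.26555773 -1.07282757]
k 2.3529411764705883
```

View pics/w11c.png

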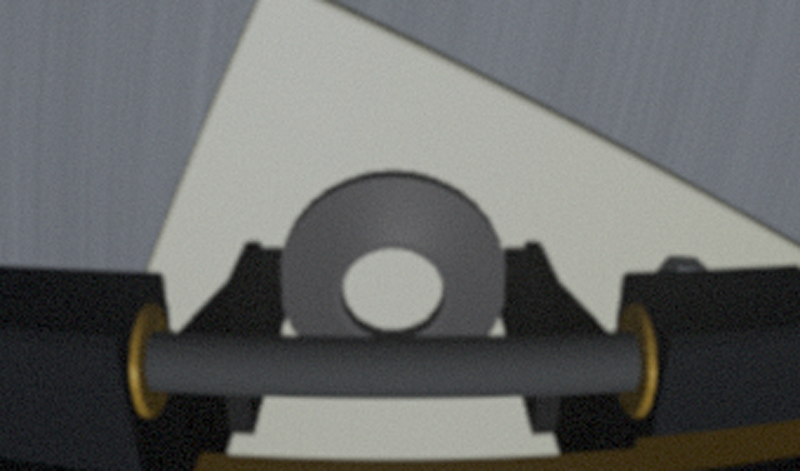

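Request:
{"method": "step_arm", "body": {"series": [[[0.1, 1, 0], 0, 50], [[0.1, 1, 0], 0, 50], [[0.1, 1, 0], 0, 50], [[0.1, 1, 0], 0, 50], [[0.1, 1, -0.2], 0, 50]]}}

```text
clock: 12.82
position: [0.5626, 0.1394, 0.1209]
tool_rot: [[0.988, 0.158, 0.0], [0.158, -0.988, -0.001], [0.0, 0.001, -1.0]]
force: [-0.3, -0.1, -1.2]
width: 0.0544
```

Request:
{"method": "step_arm", "body": {"series": [[[0.08, 0.6, -0.3], 0, 50], [[0, 0, -0.2], 0, 50], [[0, 0, 0], 0, 50], [[0, 0, 0], 0, 50]]}}

```text
clock: 13.32
position: [0.5666, 0.1667, 0.0967]
tool_rot: [[0.988, 0.156, 0.0], [0.156, -0.988, -0.001], [0.0, 0.001, -1.0]]
force: [-0.3, 0.3, -0.9]
width: 0.0542
```

Request:
{"method": "step_arm", "body": {"series": [[[0.05, 0.33, 0], 0, 50], [[0, 0, 0], 0, 50], [[0, 0, 0], 0, 50]]}}

```text
clock: 13.7
position: [0.5687, 0.1861, 0.0968]
tool_rot: [[0.987, 0.16, 0.0], [0.16, -0.987, 0.0], [0.0, -0.0, -1.0]]
force: [0.5, -0.9, -0.5]
width: 0.0544
```

```bash
python3 look.py w12 220 150 420 300
```

```text
13.7 [0.56872874 0.18612988 0.09675672] 9.20977403174181 0.054364760280142393 [ 0.4591855  -0.87851432 -0.53391246]
k 4.0
```

View pics/w12c.png

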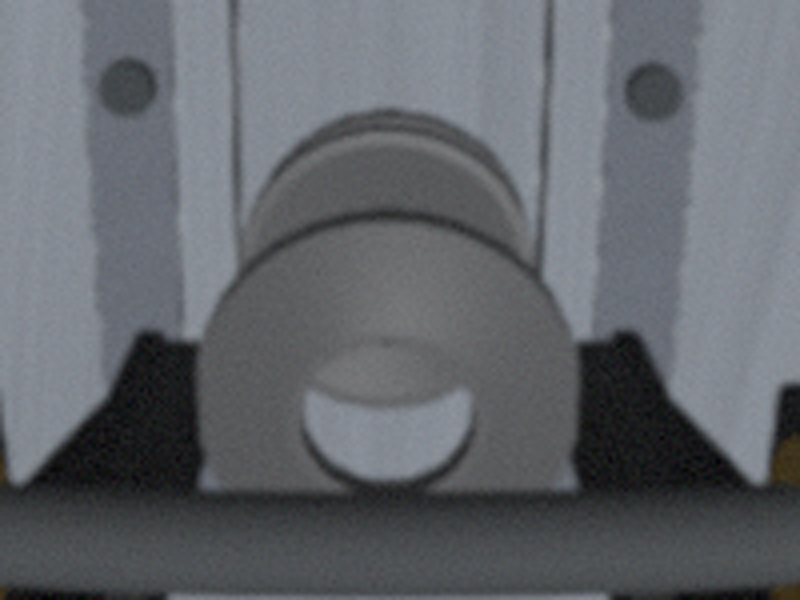

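Request:
{"method": "step_arm", "body": {"series": [[[0, -0.04, -0.4], 0, 50], [[0, 0, -0.3], 0, 50], [[0, 0, -0.1], 0, 50], [[0, 0, -0.1], 0, 50], [[0, 0, 0], 0, 50]]}}

```text
clock: 14.38
position: [0.5688, 0.1839, 0.0515]
tool_rot: [[0.987, 0.159, -0.0], [0.159, -0.987, -0.0], [-0.0, 0.0, -1.0]]
force: [0.4, -0.7, -0.3]
width: 0.0545
```

Request:
{"method": "step_arm", "body": {"series": [[[0, 0, -0.08], 0, 50], [[0, 0, -0.06], 0, 50], [[0, 0, -0.03], 0, 50], [[0, 0, 0], 0, 50]]}}

```text
clock: 14.88
position: [0.5686, 0.1838, 0.043]
tool_rot: [[0.987, 0.159, -0.0], [0.159, -0.987, -0.0], [-0.0, -0.0, -1.0]]
force: [0.2, 0.0, -1.4]
width: 0.0541
```

```bash
python3 look.py w13 220 150 420 300
```

```text
14.875 [0.56863493 0.18383438 0.04295846] 9.166032615906037 0.05408879379829913 [ 0.1957694   0.03925786 -1.39581603]
k 4.0
```

View pics/w13c.png

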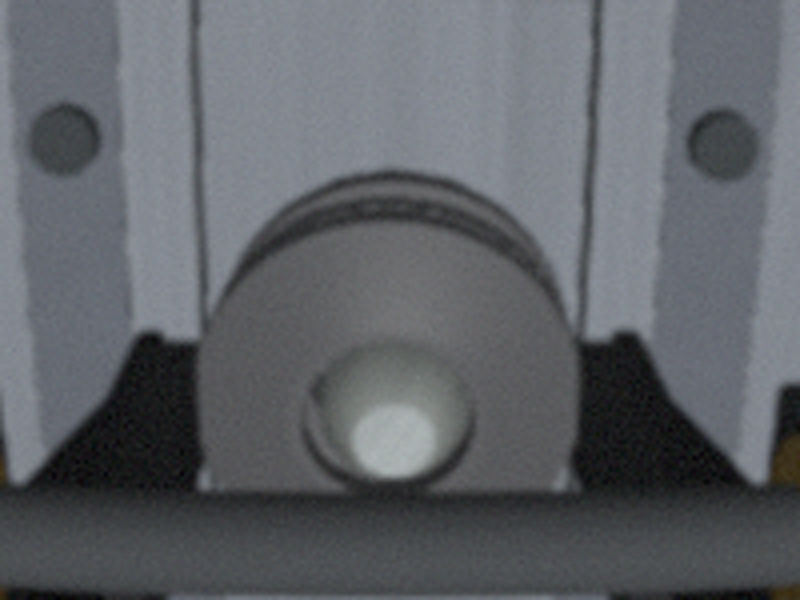

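Request:
{"method": "step_arm", "body": {"series": [[[0, 0, -0.01], 0, 50], [[0, 0, 0], 0, 68], [[0, 0, 0], 0, 68], [[0, 0, 0], 0, 68]]}}

```text
clock: 15.42
position: [0.5688, 0.1839, 0.0427]
tool_rot: [[0.987, 0.159, 0.0], [0.159, -0.987, 0.0], [0.0, -0.0, -1.0]]
force: [-0.2, 0.5, 0.1]
width: 0.0668
```

Request:
{"method": "step_arm", "body": {"series": [[[0, 0, 0.4], 0, 68], [[0, 0, 0.7], 0, 68], [[0.08, -0.5, 0.7], 0, 60], [[0.14, -0.9, 0], 0, 20], [[0.14, -0.9, 0], 0, 0]]}}

```text
clock: 16.05
position: [0.5876, 0.068, 0.1348]
tool_rot: [[0.987, 0.16, 0.003], [0.16, -0.987, 0.001], [0.003, -0.001, -1.0]]
force: [0.3, 0.0, 0.9]
width: 0.048
```

Request:
{"method": "step_arm", "body": {"series": [[[0.1, -0.7, 0], 0, 0], [[0, 0, 0], 0, 0], [[0, 0, 0], 0, 0]]}}

```text
clock: 16.42
position: [0.5919, 0.0347, 0.1334]
tool_rot: [[0.987, 0.16, 0.001], [0.16, -0.987, 0.001], [0.001, -0.001, -1.0]]
force: [-0.2, 0.3, 0.9]
width: 0.0179
```

```bash
python3 look.py w14 190 0 450 195;python3 - <<'E'
from h import *
s=capture('side')[:,:,::-1];cv2.imwrite('pics/s2c.png',cv2.resize(s[130:210,235:325],None,fx=7,fy=7,interpolation=cv2.INTER_CUBIC))
E
```

```text
16.425 [0.59193846 0.03474471 0.13342871] 9.200097172002206 0.017890959894820764 [-0.24764765  0.30896769  0.88706823]
k 3.076923076923077
```

View pics/w14c.png

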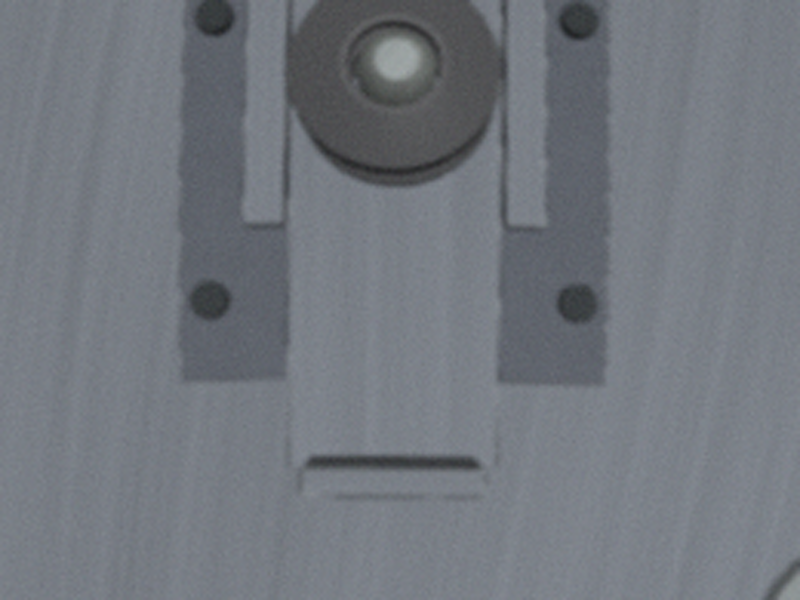

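View pics/s2c.png

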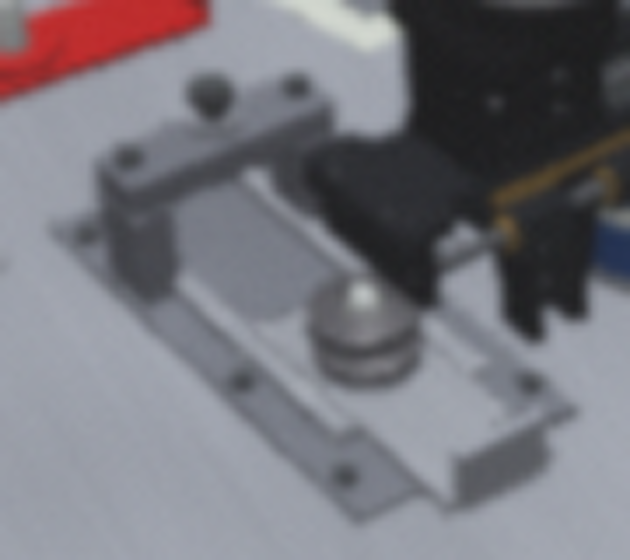

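```bash
python3 - <<'E'
from h import *
c=dict(np.load('w14.npz'))
f=lambda x,y:wray(c,190+(x+.5)/3.0769-.5,0+(y+.5)/3.0769-.5)
print('tail top outer',atz(f(395,496),.042),'tip',atz(f(397,60),.056), 'ends',atz(f(303,495),.042),atz(f(487,497),.042))
p=[atz(f(*q),.006) for q in [(209,300),(215,16),(577,302),(578,20)]];print(p)
a=p[1]-p[0];b=p[3]-p[2];print(a/np.linalg.norm(a),b/np.linalg.norm(b))
E
```

```text
tail top outer [0.58705681 0.0697988  0.042     ] tip [0.56923273 0.18271062 0.056     ] ends [0.56250863 0.06621543 0.042     ] [0.61161129 0.07358861 0.042     ]
[array([0.52305422, 0.11524155, 0.006     ]), array([0.50991175, 0.20538087, 0.006     ]), array([0.63287409, 0.13240148, 0.006     ]), array([0.6192179 , 0.22197387, 0.006     ])]
[-0.14427627  0.98953745  0.        ] [-0.1507182   0.98857677  0.        ]
```

Request:
{"method": "step_arm", "body": {"series": [[[0.02, -0.1, -0.5], 0, 0], [[0, 0, -0.7], 0, 0], [[0, 0, -0.7], 0, 0], [[0, 0, -0.3], 0, 0], [[0, 0, 0], 0, 0]]}}

```text
clock: 17.15
position: [0.5923, 0.0296, 0.022]
tool_rot: [[0.987, 0.16, -0.002], [0.16, -0.987, -0.0], [-0.001, -0.0, -1.0]]
force: [-0.0, -0.4, -0.7]
width: 0.0004
```

Request:
{"method": "step_arm", "body": {"series": [[[-0.05, 0.3, 0], 0, 0], [[-0.03, 0.2, 0], 0, 0], [[-0.03, 0.2, 0], 0, 0], [[-0.03, 0.2, 0], 0, 0], [[-0.03, 0.2, 0], 0, 0]]}}

```text
clock: 17.77
position: [0.5855, 0.0806, 0.0237]
tool_rot: [[0.988, 0.157, 0.004], [0.157, -0.988, -0.004], [0.003, 0.005, -1.0]]
force: [1.9, -7.3, 2.4]
width: 0.0007
```

Request:
{"method": "step_arm", "body": {"series": [[[-0.03, 0.2, 0], 0, 0], [[-0.03, 0.2, 0], 0, 0], [[-0.03, 0.2, 0], 0, 0], [[-0.03, 0.2, 0], 0, 0], [[-0.03, 0.2, 0], 0, 0]]}}

```text
clock: 18.4
position: [0.5781, 0.1302, 0.0237]
tool_rot: [[0.988, 0.157, 0.003], [0.157, -0.988, -0.004], [0.003, 0.005, -1.0]]
force: [2.2, -8.2, 2.9]
width: 0.0002
```

Request:
{"method": "step_arm", "body": {"series": [[[-0.03, 0.2, 0], 0, 0], [[-0.03, 0.2, 0], 0, 0], [[-0.03, 0.15, 0], 0, 0], [[0, 0, 0], 0, 0]]}}

```text
clock: 18.9
position: [0.5734, 0.1593, 0.0236]
tool_rot: [[0.987, 0.158, 0.003], [0.158, -0.987, -0.003], [0.002, 0.003, -1.0]]
force: [1.1, -5.5, 2.8]
width: 0.0004
```

```bash
python3 look.py w15 190 0 450 195
```

```text
18.9 [0.57338359 0.1592663  0.02363173] 9.114887730865094 0.00040488126817978274 [ 1.06019035 -5.48496789  2.80115579]
k 3.076923076923077
```

View pics/w15.png

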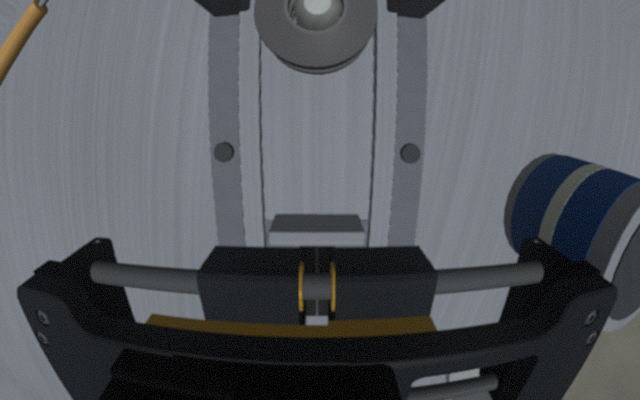

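Request:
{"method": "step_arm", "body": {"series": [[[-0.025, 0.15, 0], 0, 0], [[-0.025, 0.15, 0], 0, 0], [[-0.015, 0.1, 0], 0, 0], [[0, 0, 0], 0, 0]]}}

```text
clock: 19.45
position: [0.5703, 0.1785, 0.0237]
tool_rot: [[0.987, 0.158, 0.003], [0.158, -0.987, -0.003], [0.003, 0.004, -1.0]]
force: [0.7, -6.8, 2.3]
width: 0.0005
```

Request:
{"method": "step_arm", "body": {"series": [[[-0.01, 0.07, 0], 0, 0], [[-0.01, 0.06, 0], 0, 0], [[0, 0, 0], 0, 0]]}}

```text
clock: 19.82
position: [0.5693, 0.1843, 0.0237]
tool_rot: [[0.988, 0.157, 0.003], [0.157, -0.988, -0.004], [0.002, 0.004, -1.0]]
force: [1.2, -7.4, 2.9]
width: 0.0005
```

Request:
{"method": "step_arm", "body": {"series": [[[-0.01, 0.05, 0], 0, 0], [[0, 0, 0], 0, 0]]}}

```text
clock: 20.08
position: [0.5689, 0.1867, 0.0237]
tool_rot: [[0.988, 0.157, 0.003], [0.157, -0.988, -0.004], [0.002, 0.005, -1.0]]
force: [1.5, -8.1, 1.8]
width: 0.0006
```

Request:
{"method": "step_arm", "body": {"series": [[[-0.01, 0.05, 0], 0, 0], [[0, 0, 0], 0, 0]]}}

```text
clock: 20.32
position: [0.5686, 0.1882, 0.0237]
tool_rot: [[0.988, 0.157, 0.003], [0.157, -0.988, -0.005], [0.002, 0.006, -1.0]]
force: [1.3, -9.0, 2.7]
width: 0.0007
```

Request:
{"method": "step_arm", "body": {"series": [[[-0.005, 0.04, 0], 0, 0], [[0, 0, 0], 0, 0]]}}

```text
clock: 20.58
position: [0.5686, 0.1882, 0.0237]
tool_rot: [[0.988, 0.155, 0.003], [0.155, -0.988, -0.007], [0.002, 0.008, -1.0]]
force: [2.9, -13.4, 3.1]
width: 0.0007
```

Request:
{"method": "step_arm", "body": {"series": [[[-0.01, 0.06, 0], 0, 0], [[0, 0, 0], 0, 0], [[0, 0, 0], 0, 0]]}}

```text
clock: 20.95
position: [0.5685, 0.1882, 0.0237]
tool_rot: [[0.988, 0.154, 0.004], [0.154, -0.988, -0.01], [0.002, 0.011, -1.0]]
force: [3.4, -17.3, 4.4]
width: -0.0
```

```bash
python3 - <<'E'
from h import *
for n,(x0,y0,x1,y1) in {'top':(215,160,325,240),'side':(235,130,325,210)}.items():
    s=capture(n)[:,:,::-1];cv2.imwrite(f'pics/{n}3.png',cv2.resize(s[y0:y1,x0:x1],None,fx=7,fy=7,interpolation=cv2.INTER_CUBIC))
E
```

```text
(no output)
```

View pics/side3.png

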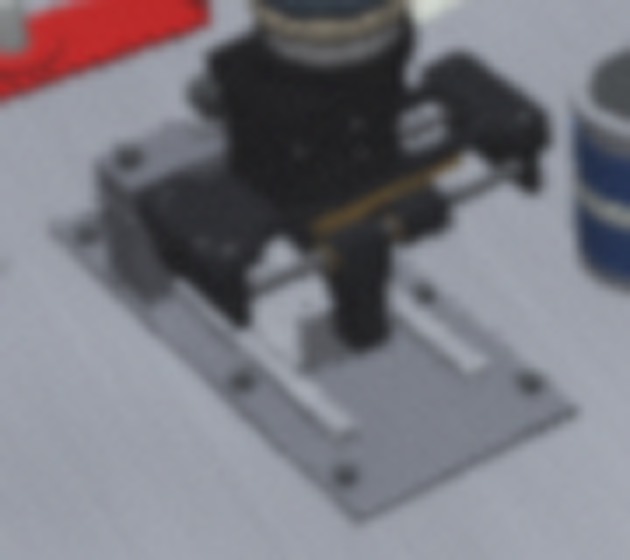

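View pics/top3.png

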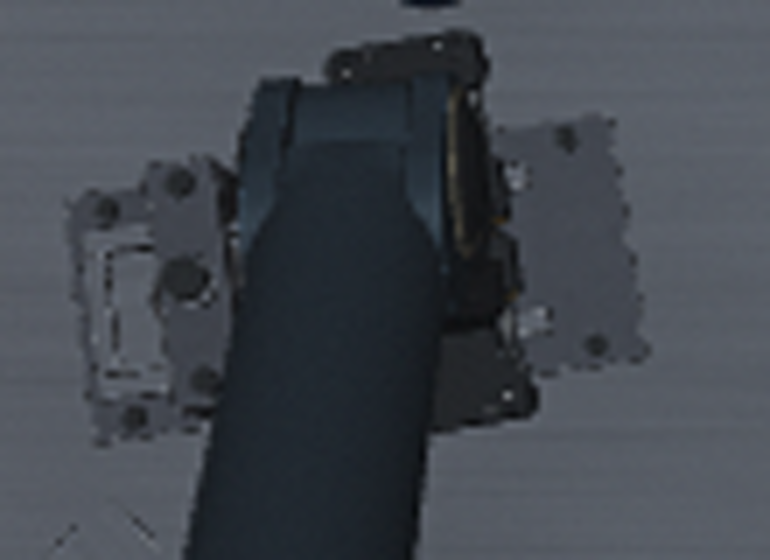

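Request:
{"method": "step_arm", "body": {"series": [[[0.03, -0.2, 0], 0, 0], [[0.06, -0.4, 0], 0, 0], [[0.09, -0.6, 0.2], 0, 0], [[0.1, -0.8, 0.8], 0, 0], [[0.1, -0.8, 0.8], 0, 0]]}}

```text
clock: 21.68
position: [0.5849, 0.0568, 0.1134]
tool_rot: [[0.987, 0.16, -0.001], [0.16, -0.987, 0.0], [-0.001, -0.0, -1.0]]
force: [-0.2, 0.2, -0.3]
width: 0.0004
```

Request:
{"method": "step_arm", "body": {"series": [[[0, -1, 0.8], 0, 0], [[-0.3, -1, 0.5], 0, 0], [[-0.6, -1, 0], 0, 0], [[-0.6, -0.8, 0], 0, 0], [[0, 0, 0], 0, 0]]}}

```text
clock: 22.3
position: [0.5074, -0.1348, 0.1772]
tool_rot: [[0.988, 0.152, 0.0], [0.152, -0.988, 0.0], [0.0, -0.0, -1.0]]
force: [1.0, 1.0, 0.4]
width: 0.0004
```

```bash
python3 - <<'E'
from h import *
for n,(x0,y0,x1,y1) in {'top':(215,160,325,240),'side':(235,130,325,210)}.items():
    s=capture(n)[:,:,::-1];cv2.imwrite(f'pics/{n}4f.png',s);cv2.imwrite(f'pics/{n}4.png',cv2.resize(s[y0:y1,x0:x1],None,fx=7,fy=7,interpolation=cv2.INTER_CUBIC))
E
python3 look.py w16
```

```text
22.4 [ 0.51025622 -0.13081119  0.17688787] 9.143008702181422 0.0005561766183127962 [-0.33937529  0.95769537 -0.41431764]
k 2.3529411764705883
```

View pics/side4.png

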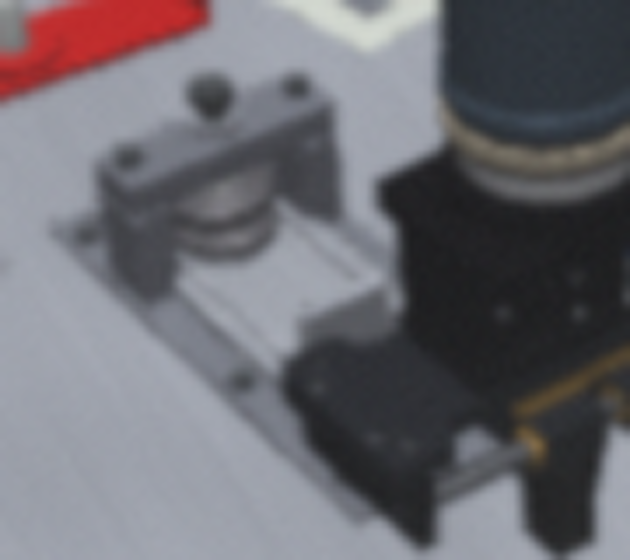

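View pics/top4.png

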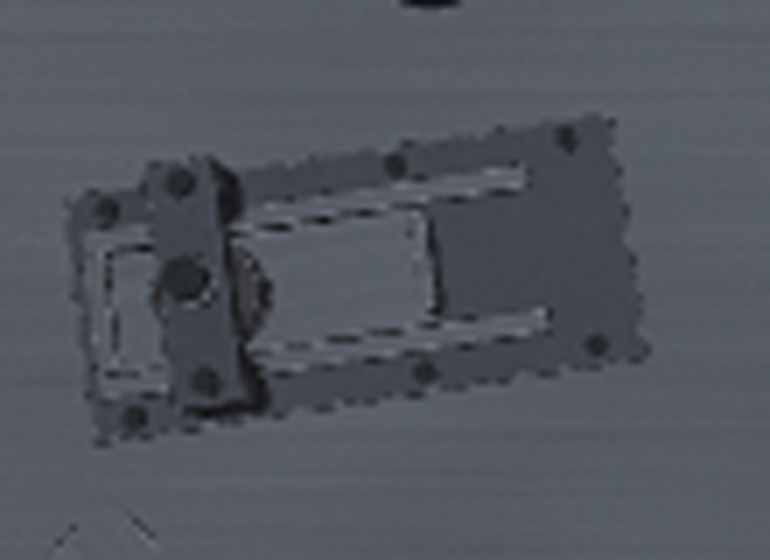

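View pics/top4f.png

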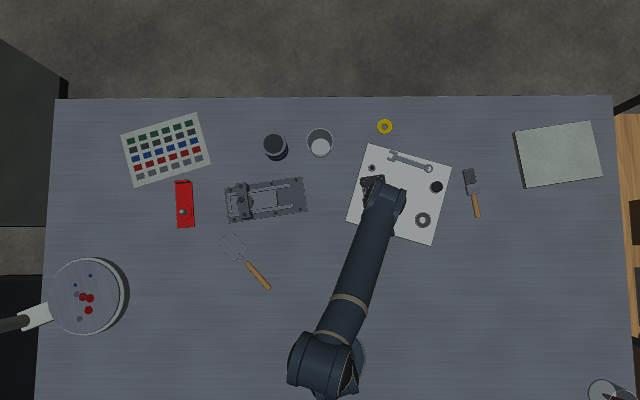

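View pics/w16.png

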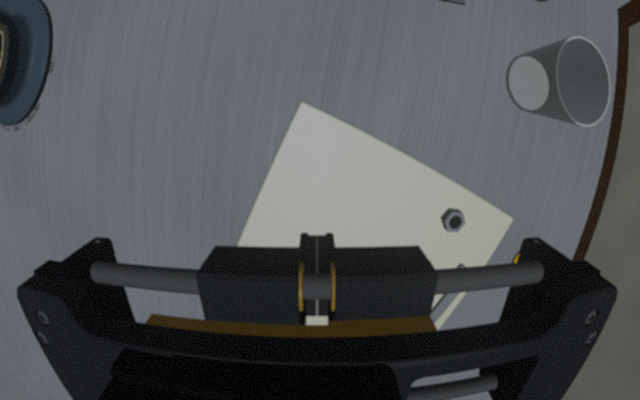

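```bash
python3 - <<'E'
from h import *
ct=calibration('top')
T2=lambda x,y:ray(ct,215+(x+.5)/7-.5,160+(y+.5)/7-.5)
d=np.array([-.15,.9887])
b=atz(T2(185,278),.102)[:2]; b2=(atz(T2(180,183),.082)+atz(T2(205,381),.082))[:2]/2
for p in [(436,262),(432,262)]:
    t=atz(T2(*p),.042)[:2];print(t,(b-t)@d,(b2-t)@d)
print('TCP travel from contact', 'nose line', [(atz(T2(112,315),.014)[:2]-b)@d])
E
python3 - <<'E'
import cv2
i=cv2.imread('pics/top4f.png');cv2.imwrite('pics/nose.png',cv2.resize(i[180:225,220:260],None,fx=13,fy=13,interpolation=cv2.INTER_CUBIC))
E
```

```text
[0.56435048 0.1978737 ] 0.11713241059456718 0.1173137038987728
[0.56436018 0.19991877] 0.11511190502545544 0.11529319832966106
TCP travel from contact nose line [np.float64(0.05597870265506038)]
```

View pics/nose.png

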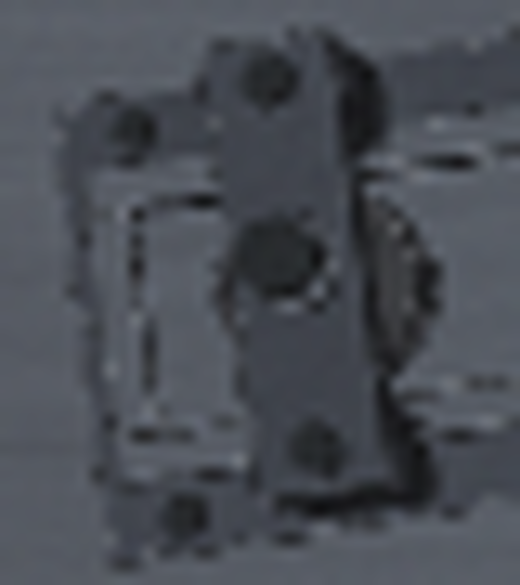

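Request:
{"method": "step_arm", "body": {"series": [[[0, 0, 0.4], 0, 0], [[0, 0, 0], 0, 0], [[0, 0, 0], 0, 0]]}}

```text
clock: 22.82
position: [0.5104, -0.1299, 0.196]
tool_rot: [[0.987, 0.161, -0.001], [0.161, -0.987, 0.0], [-0.001, -0.0, -1.0]]
force: [-0.6, 0.2, 0.2]
width: 0.0005
```

```bash
python3 -c "
from bench import order;print(order.hand_in())"
```

```text
the job is handed in; nothing more can be done
None
```

I built the pack up to three washers, pushed the shoe in under the bar onto the stop, and handed the job in at about 22.8 s. No verdict came back.

- **Pack:** The arbor already held a washer small end up. I added the middle one from the board, hollow side up, then the left one, small end up. The side and wrist pictures showed the pack sitting level with the arbor tip through it.
- **Fourth washer:** It lies hollow side up and is still in its place on the board.
- **Shoe:** It stopped moving while the push force rose from about 9 N to 17 N. The last top picture put the tail 115–117 mm behind the bar's centre, against 115 mm expected. The nose measured about 56 mm ahead, against 55 mm. A thin dark line shows between nose and stop. I read it as an edge line, because the shoe did not move when pushed harder.
- **Other things:** In the last top picture the objects I could see stand where they were. The arm hid part of the board, but the wrist camera still showed the nut in place. The gripper was clear of everything.

One reading disagreed: the fingers read 54.2 mm when closed on the 56 mm rims, but both washers were held firmly and level.

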